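# Press-test a sensor board in a bench fixture

### The job

Push the open tray of the test fixture fully home, and only then press the plunger's knob gently down, through its soft first stop, until it comes to its firm second stop. Hold it there for half a second without forcing it any further, then let the plunger rise fully again, with the tray still home. Leave the meter, the spool and the jar where they are.

Things in the scene. Friction and masses are not known exactly. Their poses are not given: they have to be found in the camera images.
- fixture: The bench test fixture, bolted down: dark base plate 170 x 120 x 15 mm, grey rear column, and a head (105 x 100 mm, underside 115 mm, top 145 mm above the table) over the tray. Origin on the table under the plunger's vertical axis; z up, x from the fixture's front (towards the robot) to its rear; the head's front face is at x = -30 mm.
- handle (a point): Centre of the outer (front) face of the tray's upright aluminium handle plate: 56 mm wide, from 17 to 63 mm above the table, 8 mm thick; the space in front of it is free. It moves with the tray; with the tray home this face is 119 mm in front of the plunger's axis. Its axes are the fixture's.
- tray (a joint): How far the tray (black open box 66 x 80 mm with the board's nest in it; tongue and handle plate in front) is out from home, m: 0 is fully home against a rigid end stop; it starts 0.025 to 0.05 out. Push it along the fixture's +x. About 3 N of friction; it stays where it is left.
- knob_top (a point): Centre of the flat top of the plunger's knob, a black disc 40 mm across and 12 mm thick on a 12 mm steel stem, on the fixture's vertical axis; 205 mm above the table when the plunger is up. It moves with the plunger.
- plunger (a joint): How far the plunger is pressed down, m: 0 fully up, 0.04 the end of its travel. A soft spring pushes it up (2 N at the top, 4 N at 0.035), also when let go. With the tray home its foot meets the board (first stop) after 0.008 to 0.028: the nest's height differs each time, is not among the readings and must be felt.
- nest (a joint): How far the grey sprung nest with the small dark blue sensor board is pushed down by the plunger's foot, m: 0 up, 0.004 at the second stop; properly pressed above 0.0035.
- knob: The plunger's knob as a solid; origin on the axis, 205 mm below its top. Force on it: at the first stop a step from about 3 to 7 N, over the next 4 mm 0.8 N more per mm, to 9 to 11 N; from there (second stop) 8 N more per mm. More than 24 N breaks the board: aim at 13 to 18 N.
- meter: Bystander: grey hand-held multimeter lying flat, 80 x 150 x 34 mm, with a small screen and a dial to 43 mm; origin at the centre of its underside, long side along its y.
- spool: Bystander: steel spool standing on its flange, 60 mm across, 42 mm tall; origin at the centre of its underside.
- jar: Bystander: small amber jar with a black cap, 48 mm across, 55 mm tall; origin at the centre of its underside.
There are look-alikes about, which are no part of the job. Of the things shaped like the fixture, the grey one is meant.

How it is judged:
On the way, in this order (a step that is already met when the one before it is completed fails the run):
1. the tray is fully home (within 2.5 mm) (value of joint tray below 0.0025 m), for 0.2 s.
2. with the tray home, the plunger holds the nest at its second stop (more than 3.5 of 4 mm) for half a second (value of joint nest above 0.0035 m and value of joint tray below 0.0025 m), for 0.5 s.
At the end, for the whole second after the job is handed in: The plunger is fully up again (within 2 mm), the nest too (within 1 mm), the tray is home (within 2.5 mm), and the meter, spool and jar stand upright within 15 mm of where they were (value of joint plunger below 0.002 m and value of joint nest below 0.001 m and value of joint tray below 0.0025 m and distance of each of meter, spool, jar from where it was at the start of the episode below 0.015 m and angle between each of meter, spool, jar's own z axis and vertical below 0.2 rad); the robot touches nothing.
It fails at once if more than 24 N on the plunger's knob (contact force between knob and anything else above 24 N).
It fails at once if the plunger is pressed (more than 5 mm) while the tray is not home (more than 3 mm out) (value of joint plunger above 0.005 m and value of joint tray above 0.003 m).
It fails at once if the meter, spool or jar is moved more than 15 mm (distance of any of meter, spool, jar from where it was at the start of the episode above 0.015 m).
It also fails if it takes over 51 s, if anything falls off the work surface, if the arm or the gripper's body presses on something with over 40 N, if the wrist force passes 120 N, or if a joint passes its speed limit or range.

### The arm

A 6-joint arm with a two-finger parallel gripper is mounted at the origin on the work surface. World frame = base frame: x ahead of the robot, y to its left, z up, the work surface at z = 0. Lengths are in m, angles in rad, forces in N, time in s.
With the tool pointing down it reaches from about 0.375 to 0.9 m from the base axis. Payload 3.1 kg.
Tool frame: the origin (TCP) lies on the centre line of the jaws, within the pads' length; the fingertips stand 17 mm ahead of it and the grasp point (between the pads) lies 2 mm behind it; y points along the fingers, z is the direction in which the jaws open and shut, and the axes are right-handed (so a half turn about y gives the same grasp; the last joint's range is limited). The gripper opens to 85 mm and grips with 20 to 120 N. Pads are 22 mm wide; open, the fingers measure 114 mm over their backs; the gripper's body (76 mm by 85 mm) begins 54 mm behind the grasp point. The pads swing forward as they close: fully open they stand 13 mm farther back than shut.
Start: joints at [-1.496, 0.527, 1.433, -0, 1.181, -0.178], TCP at [0.157, -0.605, 0.248] pointing down, gripper open.
Joint ranges: [-3.08, 3.08], [-0.75, 2.2], [0.22, 2.44], [-1.43, 4.57], [0, 2.65], [-2.85, 2.85]. Speed limits (rad/s): [2.79, 2.79, 3.14, 3.14, 3.14, 3.14].

### API

Orientations are given as a unit quaternion [x, y, z, w].
In Python, from station import manip gives the robot as it stands.
- The arm moves only by the shell command python3 -m handwheel 'ROWS' [FORCE]. ROWS is JSON, one flat list of numbers, 7 for each row, row after row: the shift along the tool's x, y, z in cm, then the turn, a rotation vector about the tool's x, y, z in rad, then the finger opening in cm, from 0 to 8.54. A call has 1 to 10 rows; each row is the pose to reach, as a shift and turn from the pose commanded when the call began, along the tool's axes at that moment; what a row does not reach only later rows make up. A row lasts 1/12 s, in which the tool goes at most 41.7 mm and 7.16 degrees, less where a joint would pass 70% of its speed; a pose out of reach is approached as far as the arm can. A call with a gripper value outside its range is refused whole. The fingers move at their own pace and stop on an object; FORCE is the grip in N (left out, the last holds). Time passes only in rows, so rows that repeat a pose let the fingers close. It gives the time, the measured TCP pose, the force and the opening at its end, in the units of the state.
- manip.sense(): the state, without advancing time (a new reading comes with each control period).
- manip.snapshot(name): name is "scene" or "top" or "wrist"; returns a dict with "frame" (384x512x3 uint8, red, green, blue), "depth" (384x512 float32, m along the optical axis (not along the pixel's ray), 0 where there is no reading), "camera_matrix" (3x3 intrinsics, pixels), "rvec" (rotation vector, rad) and "tvec" (3), from world to camera coordinates, as OpenCV has them. Camera axes: x right, y down, z forward; pixel columns grow to the right and rows downward; lengths in m; the calibration is good to about 2 mm. A picture is of the moment at which its call begins.
- manip.sign_off(): hands the job in, once; it reports no verdict.
The state is a dict: "t": time; "q": joint angles; "qd": joint speeds; "tau": joint torques, N m; "tcp_pos": TCP position; "tool_rot": TCP orientation; "force": force on the tool from outside, world axes, zero at the start; "ft_torque": the same for the moment, N m; "finger_gap": opening from 0.0 (shut) to 1.0 (fully open).
Only numpy, scipy, OpenCV 4.12 (cv2) and the standard library are available. Lean on these libraries where they do the work, as an engineer would, in place of code of your own. Each camera call takes 0.05 s, during which the arm holds its last target.

## Working session

There is one attempt and no reset: what is moved stays moved. The work goes in short steps, Python scripts to look and compute and a shell command to move; the robot and the scene stay as the last step left them, time stands still between calls to the robot, and variables do not carry over. Pictures are saved under pics/ and viewed, and the job is handed in when it is done.

```bash
ls; mkdir -p pics; python3 - <<'E'
from station import manip
import cv2
s=manip.sense(); print({k:s[k] for k in('t','tcp_pos','tool_rot','force','finger_gap')})
for n in('scene','top'):
    d=manip.snapshot(n); cv2.imwrite(f'pics/{n}0.png',cv2.cvtColor(d['frame'],cv2.COLOR_RGB2BGR)); 
    import numpy as np; np.savez(f'{n}0.npz',**{k:v for k,v in d.items()})
    print(d['camera_matrix'],d['rvec'],d['tvec'])
E
```

```text
pics
{'t': 0.0, 'tcp_pos': array([ 0.15690373, -0.60427986,  0.24733196]), 'tool_rot': array([-0.08944362,  0.7021921 , -0.70065043,  0.08952688]), 'force': array([-0.52441574, -0.11803371,  0.16087959]), 'finger_gap': 0.9958930152905803}
[[354.30155743   0.         260.37687129]
 [  0.         354.30155743 189.45134016]
 [  0.           0.           1.        ]] [ 1.38733841  2.60556838 -0.4313538 ] [ 0.23570981 -0.45767723  1.15239681]
[[370.46539306   0.         252.32906077]
 [  0.         370.46539306 187.84502035]
 [  0.           0.           1.        ]] [ 2.1609143  -2.1712777   0.09073674] [0.11511509 0.59090843 1.22900651]
```

View pics/scene0.png

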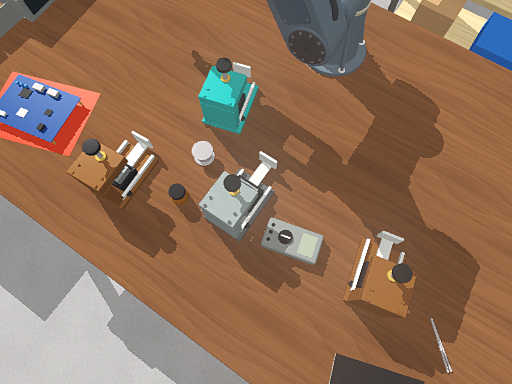

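View pics/top0.png

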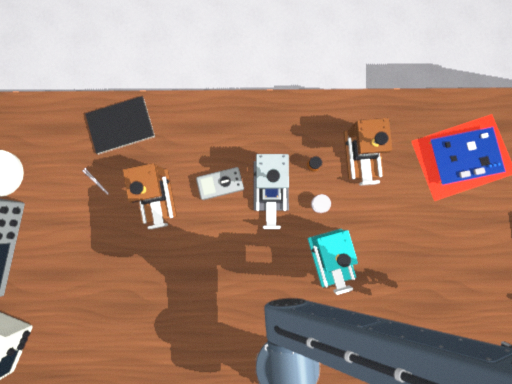

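Fixture-shaped things in the top view are brown (147,187), brown (372,137), teal (335,260) and grey (272,178). The grey one fits. In the scene view it is at (235,200), with the meter at (292,241), the spool at (203,153) and the jar at (178,192). Next I'll take an enlarged crop and measure.

```bash
cat > h.py <<'E'
import numpy as np,cv2
def load(n): return dict(np.load(n))
def world(d,u,v,z=None):
    """ray onto plane z, or depth"""
    R,_=cv2.Rodrigues(d['rvec']);t=d['tvec'].ravel()
    r=np.linalg.inv(d['camera_matrix'])@[u,v,1.]
    c=-R.T@t; w=R.T@r
    if z is None:
        return c+w*float(d['depth'][int(round(v)),int(round(u))])
    return c+w*(z-c[2])/w[2]
E
python3 - <<'E'
from h import *
from scipy import ndimage
d=load('top0.npz'); f=cv2.cvtColor(d['frame'],cv2.COLOR_RGB2BGR)
cv2.imwrite('pics/crop0.png',cv2.resize(f[135:245,190:340],None,fx=5,fy=5,interpolation=cv2.INTER_CUBIC))
d2=load('scene0.npz'); f2=cv2.cvtColor(d2['frame'],cv2.COLOR_RGB2BGR)
cv2.imwrite('pics/crop1.png',cv2.resize(f2[140:250,185:335],None,fx=5,fy=5,interpolation=cv2.INTER_CUBIC))
# world maps from depth
def wm(d):
    v,u=np.mgrid[:384,:512]; R,_=cv2.Rodrigues(d['rvec']);K=d['camera_matrix']
    z=d['depth'];P=np.stack([(u-K[0,2])/K[0,0]*z,(v-K[1,2])/K[1,1]*z,z],-1)-d['tvec'].ravel()
    return P@R
for n,D,box in(('top',d,(150,235,240,300)),('scene',d2,(145,240,195,280))):
    W=wm(D); m=np.zeros((384,512),bool); m[box[0]:box[1],box[2]:box[3]]=1
    g=D['frame'].max(-1)
    k=m&(W[...,2]>.185)&(W[...,2]<.22)&(D['depth']>0)
    vv,uu=np.nonzero(k); print(n,'knob px',k.sum(),uu.mean(),vv.mean(),'depth xyz',np.median(W[k],0),'ray',world(D,uu.mean(),vv.mean(),.205))
    (c,s,a)=cv2.minAreaRect(W[k][:,:2].astype(np.float32)); print('  size',c,s)
    k=m&(abs(W[...,2]-.145)<.008)
    (c,s,a)=cv2.minAreaRect(W[k][:,:2].astype(np.float32)); print('  head',c,s,a)
    k=m&(abs(W[...,2]-.06)<.012)&(D['frame'].min(-1)>150)
    L,nn=ndimage.label(k)
    for i in range(1,nn+1):
        if (L==i).sum()>12: 
            q=W[L==i]; vv,uu=np.nonzero(L==i);print('  comp',len(q),uu.mean(),vv.mean(),q.min(0),q.max(0),cv2.minAreaRect(q[:,:2].astype(np.float32)))
E
```

```text
top knob px 143 272.97902097902096 174.97202797202797 depth xyz [0.61201548 0.04941451 0.20498172] ray [0.6120009  0.04950775 0.205     ]
  size (0.6119137406349182, 0.04940888285636902) (0.03530041128396988, 0.03600568324327469)
  head (0.6345148086547852, 0.04803889989852905) (0.09656413644552231, 0.10422465950250626) 89.52301025390625
  comp 78 272.20512820512823 194.78205128205127 [0.55421823 0.02028065 0.05462074] [0.5871893  0.07686223 0.06461764] ((0.5707225799560547, 0.048570483922958374), (0.05656137689948082, 0.03297126293182373), 89.96134948730469)
  comp 14 283.0 194.5 [0.54474878 0.00963055 0.04861794] [0.58846746 0.01046232 0.05373042] ((0.566608190536499, 0.010054321959614754), (0.0003509483940433711, 0.04372532293200493), 89.34922790527344)
  comp 49 271.3673469387755 226.0612244897959 [0.45912909 0.02187808 0.04831959] [0.46583871 0.07746155 0.06936316] ((0.46249252557754517, 0.049666743725538254), (0.055589959025382996, 0.00662178173661232), 89.89165496826172)
scene knob px 251 231.87649402390437 182.60557768924303 depth xyz [0.61370581 0.05114915 0.20356817] ray [0.61405515 0.05172282 0.205     ]
  size (0.6126643419265747, 0.05053824558854103) (0.037681695073843, 0.038674648851156235)
  head (0.6348362565040588, 0.05022785812616348) (0.10008279979228973, 0.10499345511198044) 89.7279052734375
  comp 79 267.8354430379747 157.54430379746836 [0.45721559 0.02384923 0.04814771] [0.46619376 0.07825944 0.06479418] ((0.46158239245414734, 0.051048643887043), (0.008913537487387657, 0.05437587574124336), 0.5326511263847351)
  comp 36 249.36111111111111 184.58333333333334 [0.55256017 0.02661977 0.05645369] [0.55932664 0.07943655 0.06167484] ((0.5551027655601501, 0.05307241529226303), (0.0528661273419857, 0.006525975652039051), 87.43916320800781)
```

View pics/crop0.png

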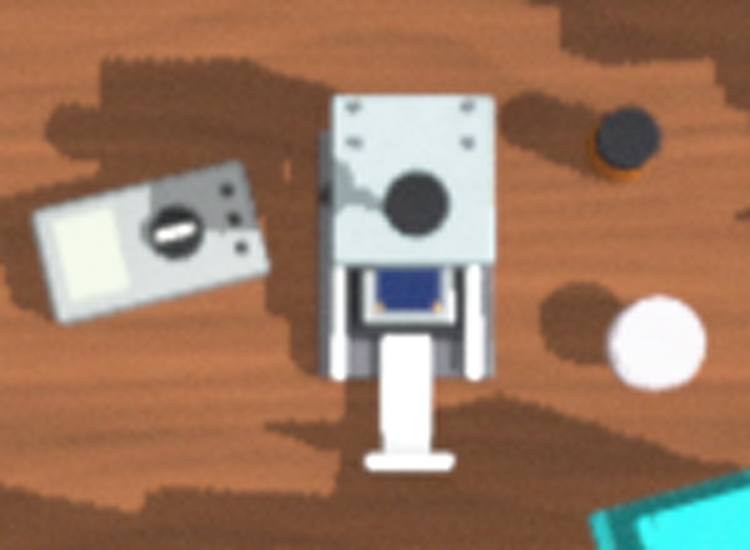

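View pics/crop1.png

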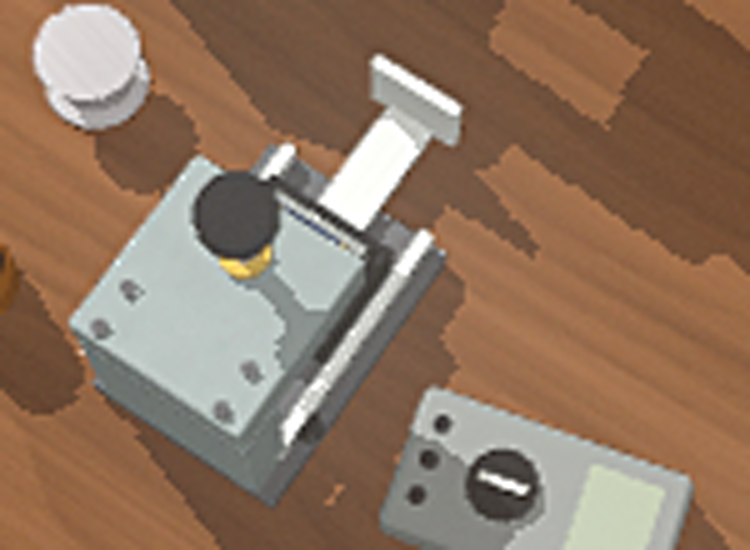

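The crops confirm the grey fixture, seen squarely from the top: knob at (273,175), handle plate at (271,226). The two views put the axis at about (0.6125, 0.050), yaw about 0, and the handle's face at x≈0.458, so the tray is about 35 mm out. Next: the tool axes and waypoints.

```bash
cat >> h.py <<'E'
from scipy.spatial.transform import Rotation as Rn
def rel(target,yawfix=None):
    from station import manip
    s=manip.sense();R=Rn.from_quat(s['tool_rot'])
    return R.inv().apply(np.array(target)-s['tcp_pos'])*100
E
python3 - <<'E'
from h import *
from station import manip
s=manip.sense();R=Rn.from_quat(s['tool_rot']);print(R.as_matrix().round(4))
T=np.array([[0,1,0],[0,0,-1],[-1,0,0.]]).T
for nm,z in(('z=+y',[0,1,0]),('z=-y',[0,-1,0]),('z=+x',[1,0,0])):
    y=np.array([0,0,-1.]);z=np.array(z,float);x=np.cross(y,z)
    print(nm,(R.inv()*Rn.from_matrix(np.stack([x,y,z],1))).as_rotvec().round(3))
for p in([.38,-.38,.30],[.43,-.1,.30],[.425,.05,.30]):print(p,rel(p).round(2))
d=load('top0.npz')
for p in((310,232),(357,284)):print(world(d,*p),world(d,*p,.14))
E
```

```text
[[-9.680e-01 -2.000e-04  2.511e-01]
 [-2.511e-01  2.000e-03 -9.680e-01]
 [-3.000e-04 -1.000e+00 -1.900e-03]]
z=+y [-0.    -2.888 -0.003]
z=-y [ 0.002  0.254 -0.   ]
z=+x [ 1.000e-03 -1.317e+00 -2.000e-03]
[0.38, -0.38, 0.3] [-27.23  -5.22 -16.12]
[0.43, -0.1, 0.3] [-39.1   -5.16 -41.97]
[0.425, 0.05, 0.3] [-42.38  -5.13 -56.62]
[ 0.44116764 -0.08400228  0.00346474] [ 0.44430131 -0.0646838   0.14      ]
[ 2.65949633e-01 -2.39718526e-01 -2.59578878e-04] [ 0.28833368 -0.20289059  0.14      ]
```

```bash
python3 -m handwheel '[-3,-3,-2,0,0.1,0,0, -6,-5.2,-4,0,0.2,0,0, -9,-5.2,-6,0,0.254,0,0, -12,-5.2,-8,0,0.254,0,0, -15,-5.2,-10,0,0.254,0,0, -18.5,-5.2,-12,0,0.254,0,0, -22,-5.2,-14,0,0.254,0,0, -25,-5.2,-16.1,0,0.254,0,0, -27.5,-5.2,-18.5,0,0.254,0,0, -28.5,-5.2,-22,0,0.254,0,0]' 30
python3 - <<'E'
from h import *
print(Rn.from_quat(__import__('station').manip.sense()['tool_rot']).as_matrix().round(3))
for p in([.425,-.05,.30],[.425,.05,.30],[.425,.05,.052]):print(p,rel(p).round(2))
E
```

```text
t: 0.93
tcp_pos: [0.3804, -0.3202, 0.3002]
tool_rot: [-0.001, -0.706, 0.708, -0.001]
force: [0.6, -0.4, 0.8]
finger_gap: -0.001
[[-1.     0.003  0.001]
 [-0.001 -0.002 -1.   ]
 [-0.003 -1.     0.002]]
[0.425, -0.05, 0.3] [-4.480e+00 -2.000e-02 -2.702e+01]
[0.425, 0.05, 0.3] [ -4.5   -0.04 -37.02]
[0.425, 0.05, 0.052] [ -4.43  24.76 -37.06]
```

```bash
python3 -m handwheel '[-0.5,0,-4,0,0,0,0, -1,0,-8,0,0,0,0, -1.5,0,-12,0,0,0,0, -2,0,-16,0,0,0,0, -2.5,0,-20,0,0,0,0, -3,0,-24,0,0,0,0, -3.5,0,-28,0,0,0,0, -4,0,-32,0,0,0,0, -4.2,0,-36,0,0,0,0, -4.4,0,-37,0,0,0,0]'
python3 - <<'E'
from h import *
for p in([.425,.05,.052],):print(p,rel(p).round(2))
E
```

```text
t: 1.77
tcp_pos: [0.4202, 0.0543, 0.3001]
tool_rot: [-0.002, 0.708, -0.706, 0.001]
force: [-0.3, -0.5, 0.5]
finger_gap: 0.005
[0.425, 0.05, 0.052] [-0.51 24.81  0.49]
```

```bash
python3 -m handwheel '[0,4,0,0,0,0,0, 0,8,0,0,0,0,0, 0,12,0,0,0,0,0, 0,16,0,0,0,0,0, 0,20,0,0,0,0,0, 0,22.5,0,0,0,0,0, 0,24,0,0,0,0,0, 0,24.8,0,0,0,0,0, 0,24.8,0,0,0,0,0]'
python3 - <<'E'
from h import *
from station import manip
d=manip.snapshot('top');np.savez('top1.npz',**d);d=manip.snapshot('top')
cv2.imwrite('pics/t1.png',cv2.resize(cv2.cvtColor(d['frame'],cv2.COLOR_RGB2BGR)[135:255,190:340],None,fx=5,fy=5))
d=manip.snapshot('scene')
cv2.imwrite('pics/s1.png',cv2.resize(cv2.cvtColor(d['frame'],cv2.COLOR_RGB2BGR)[100:220,195:345],None,fx=5,fy=5))
print(rel([.4825,.05,.05]))
E
```

```text
t: 2.52
tcp_pos: [0.421, 0.0492, 0.0508]
tool_rot: [-0.001, 0.707, -0.707, -0.001]
force: [-0.3, -0.0, -0.2]
finger_gap: -0.001
[-6.01511586  0.31668242 -0.07283925]
```

View pics/s1.png

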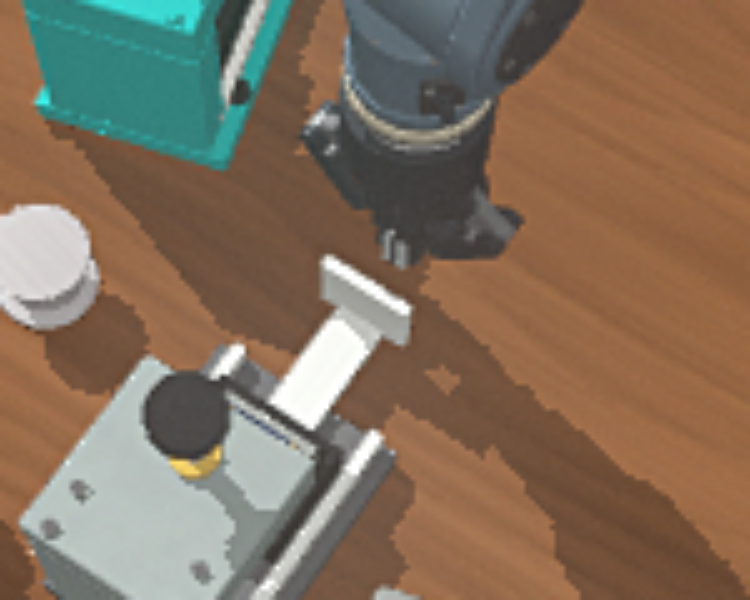

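The closed fingers at crop (400,250) stand squarely in front of the handle plate (365,300). I'll push now.

```bash
python3 -m handwheel '[-1.5,0,0,0,0,0,0, -2.3,0,0,0,0,0,0, -2.8,0,0,0,0,0,0, -3.3,0,0,0,0,0,0, -3.8,0,0,0,0,0,0, -4.3,0,0,0,0,0,0, -4.8,0,0,0,0,0,0, -5.2,0,0,0,0,0,0, -5.5,0,0,0,0,0,0, -5.5,0,0,0,0,0,0]'
```

```text
t: 3.5
tcp_pos: [0.478, 0.0496, 0.0522]
tool_rot: [-0.001, -0.707, 0.707, -0.001]
force: [-1.6, 0.5, 0.8]
finger_gap: -0.002
```

```bash
python3 -m handwheel '[-0.1,0,0,0,0,0,0, -0.2,0,0,0,0,0,0, -0.3,0,0,0,0,0,0, -0.4,0,0,0,0,0,0]';python3 -m handwheel '[-0.1,0,0,0,0,0,0, -0.2,0,0,0,0,0,0]';python3 -m handwheel '[-0.1,0,0,0,0,0,0, -0.2,0,0,0,0,0,0]'
```

```text
t: 3.83
tcp_pos: [0.4804, 0.0496, 0.0522]
tool_rot: [-0.0, 0.707, -0.707, -0.0]
force: [-2.6, 0.2, 2.2]
finger_gap: -0.003
t: 4.0
tcp_pos: [0.4819, 0.0496, 0.0522]
tool_rot: [-0.001, 0.707, -0.707, -0.001]
force: [-5.1, -0.9, 4.2]
finger_gap: 0.0
t: 4.17
tcp_pos: [0.482, 0.0496, 0.0522]
tool_rot: [-0.002, 0.707, -0.707, -0.002]
force: [-8.7, -1.7, 5.3]
finger_gap: 0.001
```

```bash
python3 -m handwheel '[-0.1,0,0,0,0,0,0, -0.2,0,0,0,0,0,0, -0.2,0,0,0,0,0,0]';python3 -m handwheel '[-0.1,0,0,0,0,0,0, -0.2,0,0,0,0,0,0, -0.2,0,0,0,0,0,0]'
python3 - <<'E'
from h import *
from station import manip
d=manip.snapshot('top');np.savez('top2.npz',**d)
cv2.imwrite('pics/t2.png',cv2.resize(cv2.cvtColor(d['frame'],cv2.COLOR_RGB2BGR)[135:255,190:340],None,fx=5,fy=5))
d=manip.snapshot('scene');np.savez('scene2.npz',**d)
cv2.imwrite('pics/s2.png',cv2.resize(cv2.cvtColor(d['frame'],cv2.COLOR_RGB2BGR)[100:220,195:345],None,fx=5,fy=5))
E
```

```text
t: 4.42
tcp_pos: [0.4819, 0.0497, 0.0521]
tool_rot: [-0.004, 0.707, -0.707, -0.003]
force: [-9.3, -2.9, 6.2]
finger_gap: 0.002
t: 4.67
tcp_pos: [0.4819, 0.0498, 0.0519]
tool_rot: [-0.005, 0.707, -0.707, -0.005]
force: [-12.7, -2.7, 8.9]
finger_gap: 0.001
```

View pics/s2.png

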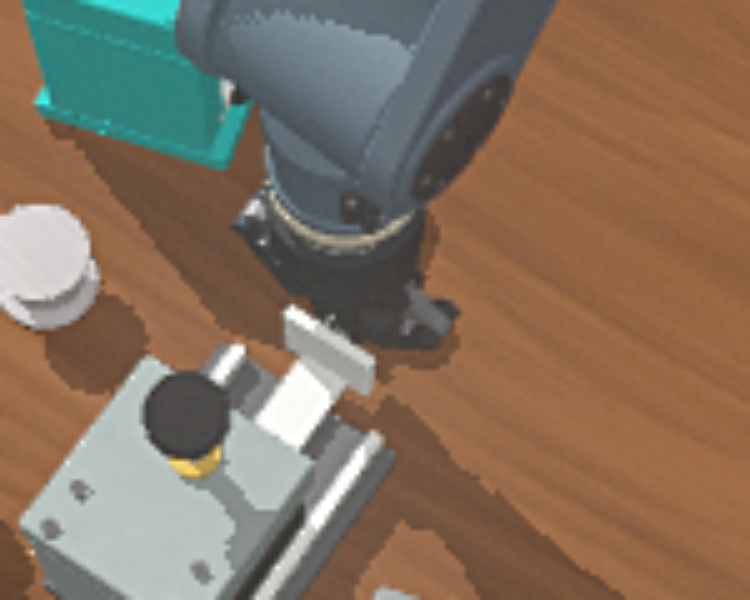

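The TCP stopped dead at x=0.482 (0.4825 predicted) while the force rose to 12.7 N. The handle at crop (330,350) has moved in and the nest is under the head, so the tray is home. I'll back off, rise and check with depth.

```bash
python3 -m handwheel '[0.5,0,0,0,0,0,0, 1.5,0,0,0,0,0,0, 3,0,0,0,0,0,0, 4,-3,0,0,0,0,0, 4,-7,0,0,0,0,0, 4,-11,0,0,0,0,0, 4,-15,0,0,0,0,0, 4,-19,0,0,0,0,0, 4,-22,0,0,0,0,0, 4,-22,0,0,0,0,0]'
python3 - <<'E'
from h import *
from station import manip
d=manip.snapshot('scene');np.savez('scene3.npz',**d)
v,u=np.mgrid[:384,:512]; R,_=cv2.Rodrigues(d['rvec']);K=d['camera_matrix'];z=d['depth']
W=(np.stack([(u-K[0,2])/K[0,0]*z,(v-K[1,2])/K[1,1]*z,z],-1)-d['tvec'].ravel())@R
k=(abs(W[...,2]-.05)<.018)&(d['frame'].min(-1)>150)&(abs(W[...,1]-.05)<.03)&(W[...,0]>.44)&(W[...,0]<.55)
from scipy import ndimage
L,n=ndimage.label(k)
for i in range(1,n+1):
    q=W[L==i]
    if len(q)>10: print(len(q),np.percentile(q,[2,50,98],axis=0).round(4).tolist())
cv2.imwrite('pics/s3.png',cv2.resize(cv2.cvtColor(d['frame'],cv2.COLOR_RGB2BGR)[100:220,195:345],None,fx=5,fy=5))
print(manip.sense()['force'],rel([.6125,.05,.25]))
E
```

```text
t: 5.6
tcp_pos: [0.4546, 0.0489, 0.2793]
tool_rot: [-0.007, -0.706, 0.708, -0.007]
force: [0.4, 0.3, -0.1]
finger_gap: 0.001
108 [[0.4938, 0.0247, 0.0349], [0.5004, 0.0515, 0.0596], [0.502, 0.0773, 0.0638]]
[ 0.03329318  0.22755617 -0.76312714] [-15.93277261   2.85978789  -0.10321537]
```

View pics/s3.png

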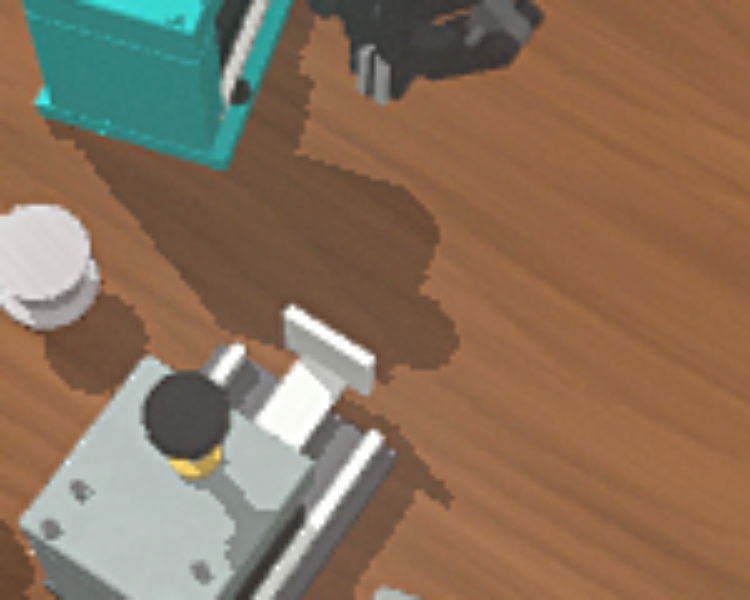

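The depth puts the handle's front face at x≈0.494 (0.4935 expected), so the tray is still home. Now above the knob.

```bash
python3 -m handwheel '[-4,0,0,0,0,0,0, -8,0,0,0,0,0,0, -12,0,0,0,0,0,0, -15,1,0,0,0,0,0, -15.9,2.5,-0.1,0,0,0,0, -15.9,4,-0.1,0,0,0,0, -15.9,4.5,-0.1,0,0,0,0, -15.9,4.5,-0.1,0,0,0,0]'
python3 - <<'E'
from h import *
from station import manip
print(rel([.6125,.05,.222]),Rn.from_quat(manip.sense()['tool_rot']).as_matrix().round(3))
d=manip.snapshot('scene')
cv2.imwrite('pics/s4.png',cv2.resize(cv2.cvtColor(d['frame'],cv2.COLOR_RGB2BGR)[100:220,175:325],None,fx=5,fy=5))
E
```

```text
t: 6.32
tcp_pos: [0.6063, 0.0506, 0.224]
tool_rot: [-0.002, 0.707, -0.707, -0.002]
force: [-0.1, -0.3, 0.9]
finger_gap: 0.004
[-0.61932406  0.19472815  0.05574128] [[-1.    -0.006 -0.   ]
 [ 0.     0.001 -1.   ]
 [ 0.006 -1.    -0.001]]
```

View pics/s4.png

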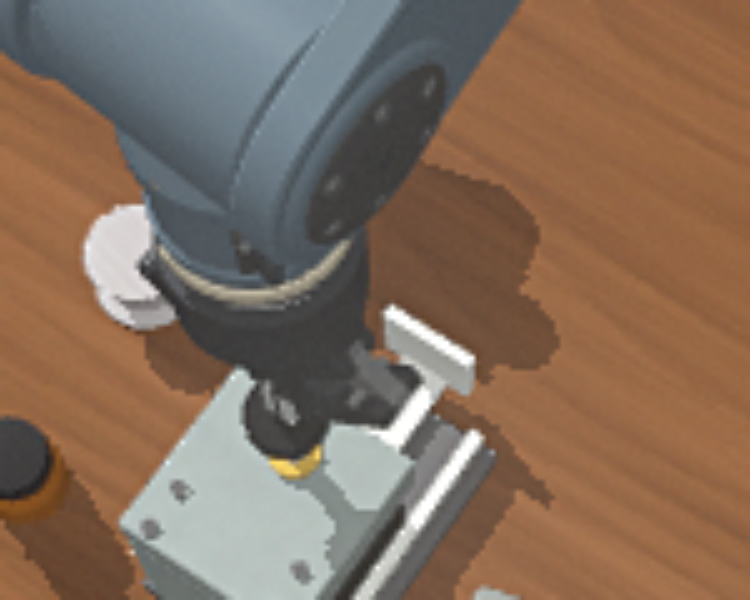

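The fingertips at crop (285,410) are over the knob, a little short of its centre. I'll correct that and then feel downwards.

```bash
python3 -m handwheel '[-0.4,0,0,0,0,0,0, -0.6,0,0,0,0,0,0, -0.6,0,0,0,0,0,0]'; python3 -m handwheel '[0,0.2,0,0,0,0,0, 0,0.4,0,0,0,0,0, 0,0.5,0,0,0,0,0]';python3 -m handwheel '[0,0.2,0,0,0,0,0, 0,0.3,0,0,0,0,0]'
```

```text
t: 6.62
tcp_pos: [0.6148, 0.0504, 0.2285]
tool_rot: [-0.001, -0.707, 0.707, -0.001]
force: [-0.1, -1.0, -1.0]
finger_gap: -0.002
t: 6.87
tcp_pos: [0.6135, 0.0505, 0.2224]
tool_rot: [0.0, 0.707, -0.707, -0.0]
force: [-0.1, -0.2, -0.2]
finger_gap: 0.0
t: 7.03
tcp_pos: [0.6135, 0.0505, 0.2194]
tool_rot: [0.0, 0.707, -0.707, -0.0]
force: [-1.4, -0.1, 2.6]
finger_gap: 0.004
```

In contact, with about 2.5 N from the soft spring. I'll go down in 2 mm steps.

```bash
for i in 1; do python3 -m handwheel '[0,0.1,0,0,0,0,0, 0,0.2,0,0,0,0,0, 0,0.3,0,0,0,0,0]';python3 -m handwheel '[0,0.1,0,0,0,0,0, 0,0.2,0,0,0,0,0, 0,0.2,0,0,0,0,0]'; python3 -m handwheel '[0,0.1,0,0,0,0,0, 0,0.2,0,0,0,0,0, 0,0.2,0,0,0,0,0]'; done | grep -E 'tcp|force'
```

```text
tcp_pos: [0.6135, 0.0505, 0.2163]
force: [-0.2, 0.5, 3.0]
tcp_pos: [0.6135, 0.0505, 0.2141]
force: [-1.0, -0.8, 2.7]
tcp_pos: [0.6135, 0.0506, 0.2121]
force: [-1.1, 0.8, 3.5]
```

```bash
python3 -m handwheel '[0,0.1,0,0,0,0,0, 0,0.2,0,0,0,0,0, 0,0.2,0,0,0,0,0]'| grep -E 'tcp|force';python3 -m handwheel '[0,0.1,0,0,0,0,0, 0,0.2,0,0,0,0,0, 0,0.2,0,0,0,0,0]'| grep -E 'tcp|force'
```

```text
tcp_pos: [0.6136, 0.0505, 0.2101]
force: [-1.3, 0.1, 1.6]
tcp_pos: [0.6136, 0.0505, 0.2088]
force: [-2.9, 0.1, 6.6]
```

```bash
python3 -m handwheel '[0,0.1,0,0,0,0,0, 0,0.2,0,0,0,0,0, 0,0.2,0,0,0,0,0]'| grep -E 'tcp|force';python3 -m handwheel '[0,0.1,0,0,0,0,0, 0,0.2,0,0,0,0,0, 0,0.2,0,0,0,0,0]'| grep -E 'tcp|force'
```

```text
tcp_pos: [0.6137, 0.0505, 0.2072]
force: [-3.5, 0.2, 7.3]
tcp_pos: [0.6137, 0.0505, 0.2055]
force: [-3.8, 0.5, 10.1]
```

First stop at TCP z≈0.209 (step to 6.6 N), so the second should be near 0.205. I'll take half-millimetre steps now.

```bash
python3 -m handwheel '[0,0.05,0,0,0,0,0, 0,0.05,0,0,0,0,0]'| grep -E 'tcp|force';python3 -m handwheel '[0,0.05,0,0,0,0,0, 0,0.05,0,0,0,0,0]'| grep -E 'tcp|force'
```

```text
tcp_pos: [0.6137, 0.0505, 0.2054]
force: [-4.1, 0.7, 11.3]
tcp_pos: [0.6137, 0.0506, 0.2052]
force: [-3.6, -0.3, 12.5]
```

```bash
python3 -m handwheel '[0,0.05,0,0,0,0,0, 0,0.05,0,0,0,0,0]'| grep -E 'tcp|force';python3 - <<'E'
from station import manip
print(manip.sense()['force'],manip.sense()['tcp_pos'])
E
```

```text
tcp_pos: [0.6137, 0.0505, 0.205]
force: [-5.1, 0.3, 12.6]
[-5.09782186  0.27475395 12.59324482] [0.61370148 0.05052778 0.20499978]
```

```bash
python3 -m handwheel '[0,0.05,0,0,0,0,0, 0,0.05,0,0,0,0,0]'| grep -E 'tcp|force';python3 -m handwheel '[0,0.03,0,0,0,0,0, 0,0.03,0,0,0,0,0, 0,0.03,0,0,0,0,0]'| grep -E 'tcp|force'
```

```text
tcp_pos: [0.6137, 0.0506, 0.2048]
force: [-5.9, 1.1, 15.3]
tcp_pos: [0.6137, 0.0505, 0.2047]
force: [-6.0, 0.2, 14.7]
```

```bash
python3 -m handwheel '[0,0,0,0,0,0,0, 0,0,0,0,0,0,0, 0,0,0,0,0,0,0, 0,0,0,0,0,0,0, 0,0,0,0,0,0,0, 0,0,0,0,0,0,0, 0,0,0,0,0,0,0, 0,0,0,0,0,0,0, 0,0,0,0,0,0,0, 0,0,0,0,0,0,0]'| grep -E 't:|tcp|force'
```

```text
t: 10.53
tcp_pos: [0.6137, 0.0505, 0.2047]
tool_rot: [-0.0, -0.707, 0.707, -0.0]
force: [-6.5, 0.6, 15.1]
```

Held 0.83 s at about 15 N axial (16.5 N total). The stiffness and the 4.5 mm of travel past the first stop both put it at the second stop. Now I'll let it rise.

```bash
python3 -m handwheel '[0,-0.2,0,0,0,0,0, 0,-0.5,0,0,0,0,0, 0,-0.8,0,0,0,0,0, 0,-1.2,0,0,0,0,0, 0,-1.6,0,0,0,0,0, 0,-2,0,0,0,0,0, 0,-2.6,0,0,0,0,0, 0,-4,0,0,0,0,0, 0,-7,0,0,0,0,0, 0,-9,0,0,0,0,0]'
python3 -m handwheel '[4,0,0,0,0,0,0, 8,0,0,0,0,0,0, 12,0,0,0,0,0,0, 16,0,0,0,0,0,0, 19,0,0,0,0,0,0, 19,0,0,0,0,0,0, 19,0,0,0,0,0,0]'
python3 - <<'E'
from h import *
from station import manip
d=manip.snapshot('scene')
cv2.imwrite('pics/s5.png',cv2.resize(cv2.cvtColor(d['frame'],cv2.COLOR_RGB2BGR)[120:280,150:340],None,fx=4,fy=3.7))
d0=load('scene0.npz')
v,u=np.mgrid[:384,:512]; R,_=cv2.Rodrigues(d['rvec']);K=d['camera_matrix']
def wm(d):
    z=d['depth'];return (np.stack([(u-K[0,2])/K[0,0]*z,(v-K[1,2])/K[1,1]*z,z],-1)-d['tvec'].ravel())@R
W=wm(d)
k=(abs(W[...,2]-.05)<.018)&(d['frame'].min(-1)>150)&(abs(W[...,1]-.05)<.032)&(W[...,0]>.44)&(W[...,0]<.52)
print('handle',np.percentile(W[k],[2,50,98],axis=0))
for D in(d0,d):
    W=wm(D);k=(abs(W[...,2]-.203)<.02)&(abs(W[...,0]-.6125)<.03)&(abs(W[...,1]-.05)<.03)
    print('knob z',np.median(W[k],0),k.sum())
df=np.abs(d['frame'].astype(int)-d0['frame']).max(-1)
for n,b in(('meter',(218,262,262,322)),('spool',(140,168,190,216)),('jar',(180,205,166,190))):
    print(n,df[b[0]:b[1],b[2]:b[3]].max(),np.percentile(abs(d['depth']-d0['depth'])[b[0]:b[1],b[2]:b[3]],95))
s=manip.sense();print(s['force'],s['t'],s['tcp_pos'])
E
```

```text
t: 11.37
tcp_pos: [0.6144, 0.0504, 0.2934]
tool_rot: [-0.001, -0.707, 0.707, -0.0]
force: [0.7, -0.2, 0.9]
finger_gap: -0.001
t: 11.95
tcp_pos: [0.4226, 0.0507, 0.2924]
tool_rot: [-0.001, -0.707, 0.707, -0.0]
force: [0.7, -1.5, -0.0]
finger_gap: 0.0
handle [[0.49411044 0.02452995 0.03473272]
 [0.50035112 0.05138387 0.0593905 ]
 [0.50217533 0.07798859 0.06383972]]
knob z [0.61370581 0.05114915 0.20356817] 251
knob z [0.61338131 0.05116837 0.20368243] 253
meter 47 0.0045460346
spool 10 0.005194315
jar 10 0.0048854817
[ 0.74816733  0.37689012 -0.05676924] 12.0 [0.42452487 0.0503903  0.29266812]
```

View pics/s5.png

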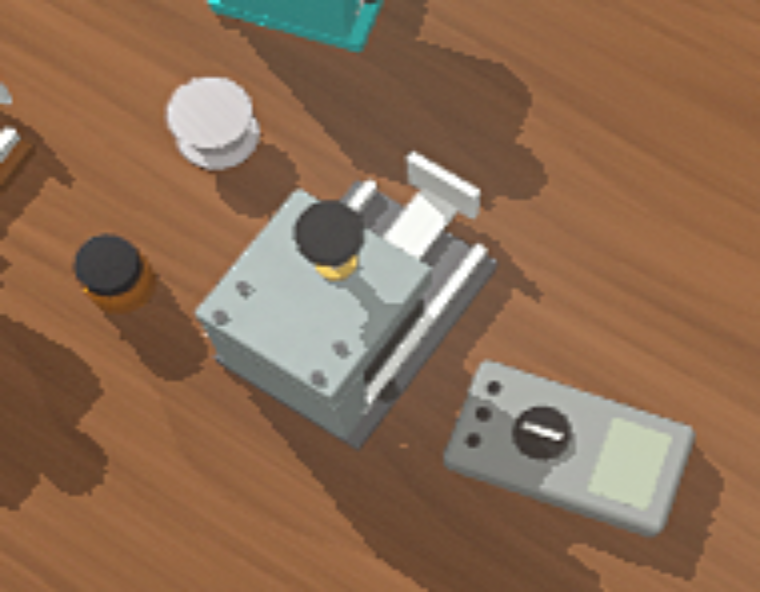

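The knob at crop (330,235) is up at its starting height, and the handle (443,185) is home. The spool, jar and meter have not moved, and the arm is clear. Handing in.

```bash
python3 -c "
from station import manip
print(manip.sign_off())"
```

```text
the job is handed in; nothing more can be done
None
```

I pushed the grey fixture's tray home, pressed the plunger to its second stop, held it there, let it rise again, and handed the job in at about 12 s. No verdict is reported.

- **Tray:** the push stopped dead at TCP x = 0.482 while the force rose to 12.7 N. Afterwards the depth image put the handle face at x ≈ 0.494, against 0.4935 expected with the tray home, and it still read that after the press.
- **Plunger:** I felt the first stop about 13 mm down and the second about 4 mm further. I held it for 0.83 s at about 15 N vertical. Some 6 N of sideways force made the total about 16.5 N, within the 13–18 N aim.
- **Last checks:** the knob is back at its starting height within 0.2 mm and the arm is clear. Depth over the meter, spool and jar matches the start to within about 5 mm, which looks like noise. The meter's pixels changed slightly more than the others (47 against 10), which I put down to shadow, as nothing came near it.
- **Not seen directly:** the nest cannot be seen under the head, so its position while pressed and afterwards is inferred from force and plunger travel.

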